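Feed a carton down the guide lane to its stop

TASK

Push the largest carton, which stands in front of the guide lane, down between the two rails, until it rests squarely up against the stop at the lane's far end. Push gently with the fingertips or the outside of the fingers: the carton stays flat on the bench, never lifted or carried. Neither the carton nor the robot may touch a rail, and everything else on the bench stays where it is.

Things in the scene. Friction and masses are not known exactly. Their poses are not given: they have to be found in the camera images.
- carton: light printed carton, 65 wide (its x) x 110 long (its y) x 45 high, 0.1 to 0.2 kg, loose on the bench; the largest of the cartons; origin under its centre. It starts outside the lane, its front 15 to 50 mm short of the mouth, its y roughly along the lane's +y, up to 30 mm off the lane's centre line and up to 0.25 rad askew
- lane: the lane, fixed on the bench, running across in front of the robot, towards the robot's left. Origin on the bench top (the lane's floor), in the middle of the open mouth; +y points down the lane to the stop, z up, x across (+x away from the robot). The stop is a dark steel plate, 122 wide x 45 high, with two rubber pads whose faces are 180 mm from the mouth
- guide_rails: the lane's two straight aluminium rails, one part with one frame, the same as the lane's; each is 180 long (y 0 to 180), 14 thick, 28 high; 90 apart inside (inner faces at x = -45 and +45). Steel feet reach 20 mm further outward
- stop_face (a point): point on the bench on the lane's centre line, below the faces of the stop's pads, 180 mm from the mouth
- small_carton: smaller printed carton, 60 x 90 x 30 mm, beside the far rail; origin under its centre
- steel_weight: turned steel paper weight, 41 mm across, 46 mm high; origin under its centre
- tape_ring: roll of tape lying flat, 80 mm across, 12 mm high; origin under its centre
- rubber_eraser: eraser, 19 x 42 x 13 mm, on the robot's side of the near rail; origin under its centre
- end_cap: black moulded end cap, 63 mm across, 22 mm high, to the right behind the carton; origin under its centre

How it is judged:
On the way:
1. the carton's front half is inside the lane, flat on the bench and between the rails (y of carton in the frame of lane above 0 m and x of carton in the frame of lane between -0.015 and 0.015 m and height (world z) of carton below 0.006 m), for 0.1 s.
At the end, for the whole second after the job is handed in: The carton lies flat and at rest between the rails, its front within about 8 mm of the stop's pads, its centre within 13 mm of the lane's centre line and within 0.12 rad of square (y of carton in the frame of lane between 0.117 and 0.13 m and x of carton in the frame of lane between -0.013 and 0.013 m and angle between the y axis of carton and the y axis of lane, either way round below 0.12 rad and angle between carton's own z axis and vertical below 0.06 rad and height (world z) of carton below 0.005 m and linear speed of carton below 0.01 m/s); the robot touches nothing.
It fails at once if the carton touches a rail (contact force between carton and guide_rails above 0.2 N).
It fails at once if the robot touches a rail (contact force between any of the fingers, the arm and guide_rails above 0.2 N).
It fails at once if the carton is lifted or tipped (height (world z) of carton above 0.008 m or angle between carton's own z axis and vertical above 0.15 rad).
It fails at once if the carton is squeezed or shoved with more than 25 N (contact force between the fingers and carton above 25 N or contact force between carton and lane above 25 N).
It fails at once if another thing on the bench is moved by more than 10 mm (distance of any of small_carton, steel_weight, tape_ring, rubber_eraser, end_cap from where it was at the start of the episode above 0.01 m).
It also fails if it takes over 54 s, if anything falls off the work surface, if the arm or the gripper's body presses on something with over 40 N, if the wrist force passes 120 N, or if a joint passes its speed limit or range.

ROBOT

A 7-joint arm with a two-finger parallel gripper is mounted at the origin on a cart in front of the work surface, level with it; the furniture and walls round the work are solid. World frame = base frame: x ahead of the robot, y to its left, z up, the work surface at z = 0. Lengths are in m, angles in rad, forces in N, time in s.
With the tool pointing down it reaches from about 0.4 to 0.85 m from the base axis. Payload 4.4 kg.
Tool frame: the origin (TCP) lies midway between the tips of the shut fingers; the grasp point (between the pads) lies 19 mm behind it; z points along the fingers, y is the line along which they close (so a half turn about z gives the same grasp; the last joint's range is limited). The gripper opens to 94 mm and grips with 3 to 60 N. Pads are 16 mm wide; open, the fingers measure 119 mm over their backs; the gripper's body (75 mm by 177 mm) begins 78 mm behind the grasp point.
Start: joints at [1.037, 0.628, 0.038, 1.517, -0.027, 0.996, -0.02], TCP at [0.293, -0.58, 0.205] pointing down, gripper open.
Joint ranges: [-3.06, 3.06], [-0.37, 2.12], [-1.25, 1.32], [0.18, 2.47], [-1.1, 4.24], [0.23, 1.98], [-2.94, 2.94]. Speed limits (rad/s): [2.57, 2.57, 3.14, 3.14, 3.14, 3.14, 3.14].

INTERFACE

Orientations are given as a rotation vector (axis times angle).
In Python, from station import manip, eyes, monitor gives the robot as it stands (manip), with the cameras (eyes) and the readings (monitor).
- The arm moves only by the shell command python3 nudge.py 'ROWS' [FORCE]. ROWS is a JSON list that holds a single list of rows (three levels of brackets), with 1 to 5 rows, each of 5 numbers: dx, dy, dz in m, then a turn about the tool's z in rad, then the finger opening in m; each row shifts and turns the commanded pose from where the row before left it, along the tool's axes as they then stand; what a row does not reach is not made up. A row lasts 1/12 s, in which the tool goes at most 0.0417 m and 0.125 rad, less where a joint would pass 70% of its speed; a pose out of reach is approached as far as the arm can. The fingers move at their own pace and stop on an object; FORCE is the grip in N (left out, the last holds). Time passes only in rows, so rows that do not move let the fingers close. It prints the time, the measured TCP pose, the force, the opening and the grip force at its end. Input that does not fit is refused with a message, and nothing moves.
- monitor.observe(): the state, without advancing time (a new reading comes with each control period).
- eyes.snapshot(name): name is "side" or "top" or "wrist"; returns the picture (420x560x3 uint8, red, green, blue); there is no depth.
- eyes.get_calibration(name): a dict with "camera_matrix" (3x3 intrinsics, pixels), "rvec" (rotation vector, rad) and "tvec" (3), from world to camera coordinates, as OpenCV has them; the wrist camera has in their place "hand_eye" (4x4, takes a point from camera to tool coordinates, whose origin is the TCP and whose axes are the flange's). Camera axes: x right, y down, z forward; pixel columns grow to the right and rows downward; lengths in m; the calibration is good to about 2 mm. The wrist camera is an equidistant fisheye: a pixel r from the principal point sees the ray r / f radians off the axis. A picture is of the moment at which its call begins: read the wrist's pose just before it. get_calibration takes no time and is no camera call.
- manip.sign_off(): hands the job in; it is judged then, once.
The state is a dict: "time_s": time; "joint_pos": joint angles; "qd": joint speeds; "joint_torque": joint torques, N m; "tcp_pos": TCP position; "ee_rot": TCP orientation; "force": force on the tool from outside, world axes, zero at the start; "moment": the same for the moment, N m; "width": finger opening in m; "finger_force": force on a finger pad.
Only numpy, scipy, OpenCV 4.12 (cv2) and the standard library are available. Lean on these libraries where they do the work, as an engineer would, in place of code of your own. Each camera call takes 0.05 s, during which the arm holds its last target. There are 200 camera calls.

## Working session

There is one attempt and no reset: what is moved stays moved. The work goes in short steps, Python scripts to look and compute and a shell command to move; the robot and the scene stay as the last step left them, time stands still between calls to the robot, and variables do not carry over. Pictures are saved under pics/ and viewed, at most 10 in all, crops included, and the job is handed in when it is done.

```bash
ls; mkdir -p pics; python3 - <<'E'
from station import manip, eyes, monitor
import cv2
for n in("top","side"):
    cv2.imwrite(f"pics/{n}0.png",cv2.resize(eyes.snapshot(n),(800,600),interpolation=cv2.INTER_CUBIC)[:,:,::-1]); print(n,eyes.get_calibration(n))
print(monitor.observe())
E
```

```text
nudge.py
pics
station.py
top {'camera_matrix': array([[501.59289886,   0.        , 279.34444026],
       [  0.        , 501.59289886, 209.15789965],
       [  0.        ,   0.        ,   1.        ]]), 'rvec': array([ 2.12185444, -2.15414951,  0.20028623]), 'tvec': array([-0.03992785,  0.6266235 ,  0.9967143 ])}
side {'camera_matrix': array([[424.70685558,   0.        , 278.64234054],
       [  0.        , 424.70685558, 211.9121449 ],
       [  0.        ,   0.        ,   1.        ]]), 'rvec': array([ 0.62448686, -2.49439623,  1.36976158]), 'tvec': array([0.52971882, 0.19933952, 0.60062132])}
{'time_s': 0.1, 'joint_pos': array([ 1.03722036,  0.62922849,  0.03844194,  1.51820871, -0.02694669,
        0.9962927 , -0.02003044]), 'qd': array([-0.00070643, -0.00100162,  0.00232991, -0.00097299,  0.00021994,
        0.00114806, -0.00045915]), 'joint_torque': array([ 1.60641968e-03, -5.50785112e+01,  1.14704613e+00, -1.87114137e+01,
       -5.21492679e-02,  1.92270678e-02,  6.73560271e-05]), 'tcp_pos': array([ 0.29284741, -0.57966191,  0.20468129]), 'ee_rot': array([-3.05453569e+00, -7.27741335e-01,  6.75268253e-04]), 'force': array([ 0.14502662, -0.32006906,  1.01970264]), 'moment': array([ 0.06592182, -0.03579275, -0.0659921 ]), 'finger_force': 0.0, 'width': 0.09412101208000599}
```

View pics/top0.png

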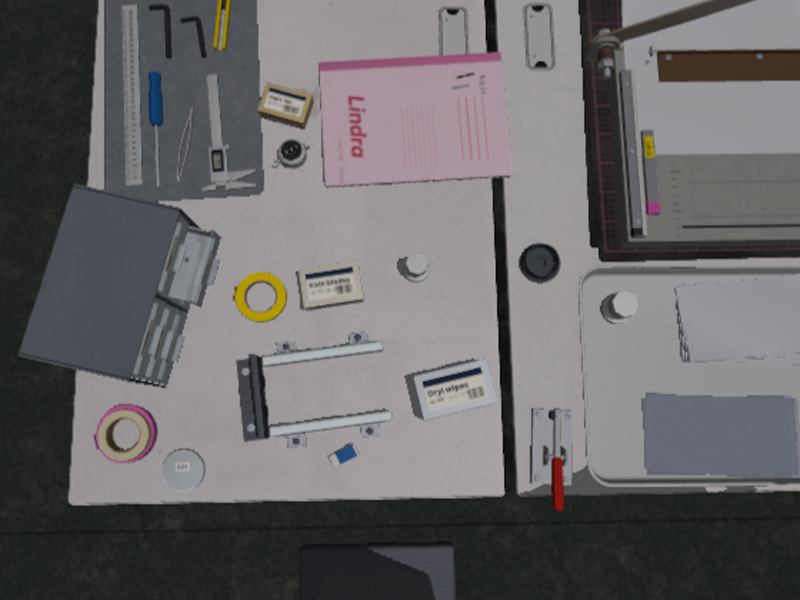

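View pics/side0.png

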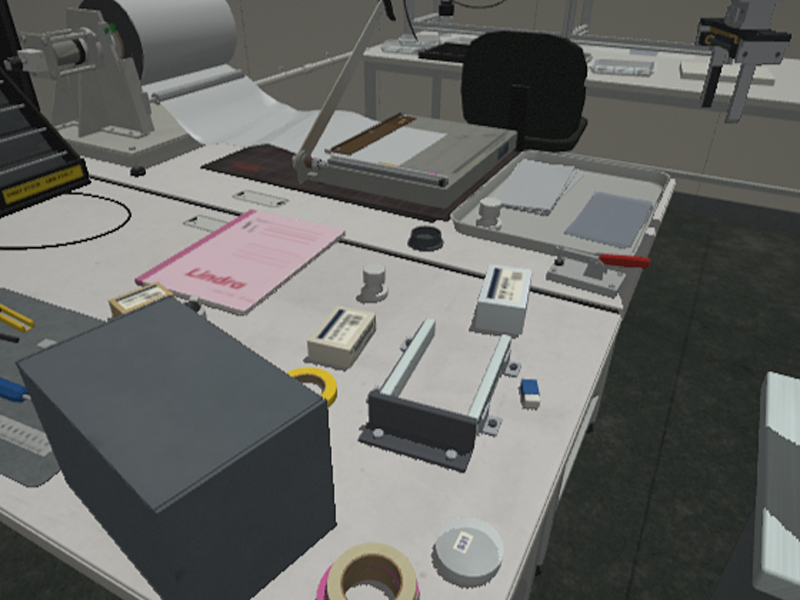

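The top view shows the lane, with its stop at the left near (255,397) and its mouth at the right near x≈385. The large "Dryl wipes" carton is at (453,388). The side view shows the same layout, with the carton at (502,298). Next I'll enlarge both.

```bash
python3 - <<'E'
from station import manip, eyes, monitor
import cv2
t=eyes.snapshot("top")[225:325,160:360,::-1]; cv2.imwrite("pics/t1.png",cv2.resize(t,(800,400),interpolation=cv2.INTER_CUBIC))
t=eyes.snapshot("side")[180:330,240:400,::-1]; cv2.imwrite("pics/s1.png",cv2.resize(t,(640,600),interpolation=cv2.INTER_CUBIC))
E
```

```text
(no output)
```

View pics/t1.png

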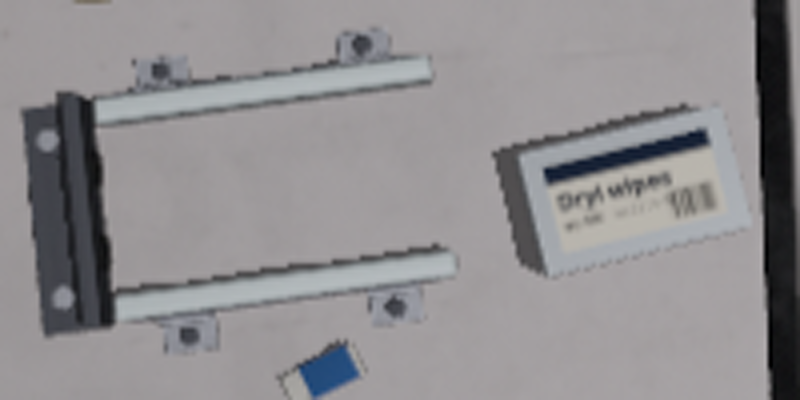

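View pics/s1.png

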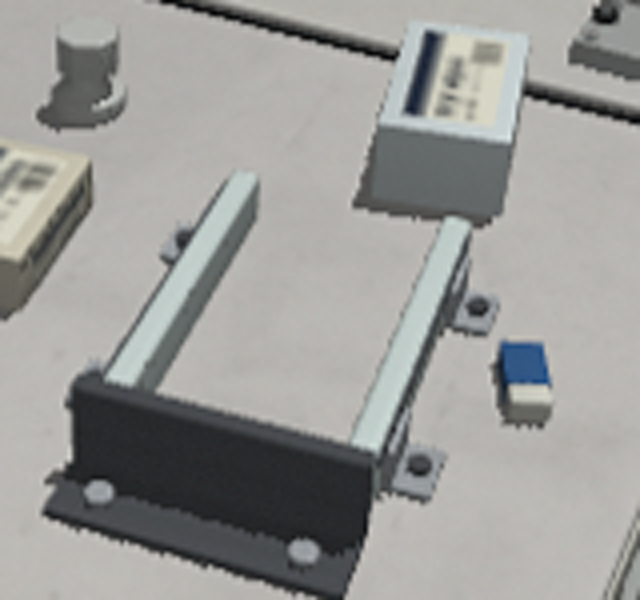

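In the crops the rail tops, mouth ends and the four corners of the carton's top are all clear. In the top crop the carton corners are (518,153), (715,103), (752,226) and (548,277). I'll triangulate to check heights, then fit the poses.

```bash
cat > h.py <<'E'
import numpy as np, cv2
from scipy.optimize import least_squares
from station import manip, eyes, monitor
C={n:eyes.get_calibration(n) for n in("top","side")}
def nat(p,o): return (np.array(p,float)+.5)/4-.5+np.array(o)
def proj(n,P): return cv2.projectPoints(np.array(P,float),C[n]["rvec"],C[n]["tvec"],C[n]["camera_matrix"],None)[0][:,0]
def M(n): return C[n]["camera_matrix"]@np.c_[cv2.Rodrigues(C[n]["rvec"])[0],C[n]["tvec"]]
def tri(a,b):
    X=cv2.triangulatePoints(M("top"),M("side"),a.T,b.T); return (X[:3]/X[3]).T
def R(a): return np.array([[np.cos(a),-np.sin(a)],[np.sin(a),np.cos(a)]])
def fit(obs,x0):  # obs: list (cam, local pts, px)
    def f(q): return np.concatenate([(proj(n,np.c_[L[:,:2]@R(q[2]).T+q[:2],L[:,2]])-p).ravel() for n,L,p in obs])
    r=least_squares(f,x0); return r.x,np.sqrt(np.mean(r.fun**2))
def ray(n,p,z):
    K=M(n); H=np.c_[K[:,:2],K[:,2]*z+K[:,3]]; q=np.linalg.inv(H)@np.r_[p,1]; return q[:2]/q[2]
def rel(c,l): # carton in lane
    return np.r_[R(l[2]).T@(c[:2]-l[:2]),c[2]-l[2]]
CL=np.array([[x,y,.045] for x,y in((.0325,.055),(.0325,-.055),(-.0325,-.055),(-.0325,.055))]) # FL(far-front) far-back near-back near-front
E
cat > m.py <<'E'
from h import *
T=(160,225);S=(240,180)
ct=nat([(518,153),(715,103),(752,226),(548,277)],T); cs=nat([(378,122),(408,24),(528,35),(508,142)],S)
rt=nat([(432,57),(434,82),(455,248),(458,275)],T); rs=nat([(236,172),(260,180),(446,218),(471,226)],S)
print(tri(ct,cs).round(4)); print(tri(rt,rs).round(4))
rl=np.array([[.059,0,.028],[.045,0,.028],[-.045,0,.028],[-.059,0,.028]])
rt2=nat([(97,125),(115,295)],T); rl2=np.array([[.045,.18,.028],[-.045,.18,.028]])
for o in (["top"],["side"],["top","side"]):
    ob=[("top",CL,ct),("side",CL,cs)];lo=[("top",np.r_[rl,rl2],np.r_[rt,rt2]),("side",rl,rs)]
    c,e=fit([k for k in ob if k[0] in o],[.5,-.2,0]); l,e2=fit([k for k in lo if k[0] in o],[.5,-.1,0])
    print(o,c.round(4),e,l.round(4),e2,rel(c,l).round(4))
E
python3 m.py
```

```text
[[ 0.5138 -0.068   0.0465]
 [ 0.538  -0.1716  0.0442]
 [ 0.4751 -0.1879  0.046 ]
 [ 0.4512 -0.0819  0.046 ]]
[[ 0.5675 -0.0237  0.026 ]
 [ 0.5545 -0.0245  0.0249]
 [ 0.4656 -0.0348  0.0264]
 [ 0.4525 -0.036   0.0253]]
['top'] [ 0.4944 -0.1275  0.2311] 0.5030670231140292 [ 0.5097 -0.0302  0.1144] 0.43048553769584413 [-0.0263 -0.0949  0.1167]
['side'] [ 0.4952 -0.1289  0.2237] 0.5707270049364441 [ 0.5092 -0.0266  0.1103] 0.41962106811678157 [-0.0252 -0.1002  0.1135]
['top', 'side'] [ 0.4947 -0.1277  0.2276] 0.5759273374049046 [ 0.5098 -0.0294  0.115 ] 0.6223097364589419 [-0.0263 -0.096   0.1127]
```

```bash
cat > go.py <<'E'
import sys
from h import *
from scipy.spatial.transform import Rotation as Ro
LANE=np.array([.5098,-.0294,.115])
# target in lane frame x,y,z ; prints delta in tool axes, needed turn about tool z (tool y along lane x)
o=monitor.observe(); Rt=Ro.from_rotvec(o["ee_rot"]).as_matrix(); p=o["tcp_pos"]
w=lambda a:(a+np.pi)%(2*np.pi)-np.pi
ty=np.arctan2(Rt[1,1],Rt[0,1])
print("t",round(o["time_s"],2),"lane pos",np.r_[R(LANE[2]).T@(p[:2]-LANE[:2]),p[2]].round(4),"turn",round(w(ty-LANE[2]),4),"w",o["width"].round(4),"F",o["force"].round(2))
if len(sys.argv)>3:
    q=np.array(list(map(float,sys.argv[1:4]))); t=np.r_[LANE[:2]+R(LANE[2])@q[:2],q[2]]
    print("world",t.round(3),"delta tool",(Rt.T@(t-p)).round(4))
E
python3 nudge.py '[[[0,0,0,-0.122,0],[0,0,0,-0.122,0],[0,0,0,-0.122,0],[0,0,0,-0.122,0],[0,0,0,-0.122,0]]]'
python3 nudge.py '[[[0,0,0,-0.122,0],[0,0,0,-0.122,0],[0,0,0,-0.122,0],[0,0,0,-0.122,0],[0,0,0,-0.122,0]]]'
python3 go.py -0.097 -0.091 0.2
python3 -c "
from h import *
for n,p in (('cap',(540,262)),('weight',(416,275)),('clamp',(550,440)),('clamptop',(556,410))): print(n,ray('top',(np.array(p)+.5)/1.42857-.5,0.02).round(3))"
```

```text
time_s: 0.62
tcp_pos: [0.293, -0.58, 0.2053]
ee_rot: [-2.691, -1.62, 0.0]
force: [0.3, -0.6, 0.8]
width: 0.064
finger_force: 0.0
time_s: 1.03
tcp_pos: [0.293, -0.5801, 0.2053]
ee_rot: [-2.081, -2.353, -0.0]
force: [0.0, 0.3, -0.1]
width: 0.0306
finger_force: 0.0
cap [ 0.687 -0.267]
weight [ 0.669 -0.076]
clamp [ 0.419 -0.268]
clamptop [ 0.462 -0.279]Traceback (most recent call last):
  File "go.py", line 9, in <module>
    print("t",round(o["time_s"],2),"lane pos",np.r_[R(LANE[2]).T@(p[:2]-LANE[:2]),p[2]].round(4),"turn",round(w(ty-LANE[2]),4),"w",o["width"].round(4),"F",o["force"].round(2))
                                                                                                                                   ^^^^^^^^^^^^^^^^
AttributeError: 'float' object has no attribute 'round'
```

```bash
sed -i 's/o\["width"\].round(4)/round(o["width"],4)/' go.py; python3 go.py -0.097 -0.091 0.2
```

```text
t 1.03 lane pos [-0.2786 -0.5221  0.2053] turn 0.0079 w 0.0306 F [ 0.02  0.27 -0.11]
world [ 0.424 -0.131  0.2  ] delta tool [0.4297 0.185  0.0054]
```

```bash

python3 nudge.py '[[[0.0358,0.0154,0,0.008,0],[0.0358,0.0154,0,0,0],[0.0358,0.0154,0,0,0],[0.0358,0.0154,0,0,0]]]' >/dev/null
python3 nudge.py '[[[0.0358,0.0154,0,0,0],[0.0358,0.0154,0,0,0],[0.0358,0.0154,0,0,0],[0.0358,0.0154,0,0,0]]]' >/dev/null
python3 nudge.py '[[[0.0358,0.0154,0,0,0],[0.0358,0.0154,0,0,0],[0.0358,0.0154,0,0,0],[0.0358,0.0154,0,0,0],[0,0,0,0,0]]]'
python3 go.py -0.097 -0.091 0.015
```

```text
time_s: 2.12
tcp_pos: [0.4324, -0.1247, 0.2061]
ee_rot: [-2.083, -2.351, -0.007]
force: [-1.0, 0.7, -0.1]
width: 0.0003
finger_force: 0.0
t 2.12 lane pos [-0.0878 -0.0858  0.2061] turn 0.0058 w 0.0003 F [-1.02  0.73 -0.09]
world [ 0.424 -0.131  0.015] delta tool [-0.0058 -0.0099  0.191 ]
```

```bash

python3 nudge.py '[[[-0.003,-0.005,0.038,0.006,0],[-0.003,-0.005,0.038,0,0],[0,0,0.038,0,0],[0,0,0.036,0,0],[0,0,0,0,0]]]' >/dev/null
python3 go.py -0.097 -0.091 0.015
```

```text
t 2.53 lane pos [-0.1057 -0.098   0.0501] turn -0.0114 w 0.0003 F [-0.11  0.31 -0.49]
world [ 0.424 -0.131  0.015] delta tool [0.007 0.009 0.035]
```

```bash

python3 nudge.py '[[[0.004,0,0.018,-0.011,0],[0.003,0,0.017,0,0],[0,0,0,0,0],[0,0,0,0,0]]]' >/dev/null
python3 go.py -0.097 -0.091 0.015
```

```text
t 2.87 lane pos [-0.1009 -0.0928  0.0215] turn -0.0006 w 0.0003 F [ 0.2  -0.8  -0.07]
world [ 0.424 -0.131  0.015] delta tool [0.0018 0.0039 0.0065]
```

```bash

python3 nudge.py '[[[0.002,0.008,0.004,0,0],[0,0.008,0,0,0],[0,0.006,0,0,0],[0,0.006,0,0,0],[0,0.004,0,0,0]]]' >/dev/null
python3 nudge.py '[[[0,0.004,0,0,0],[0,0.004,0,0,0],[0,0,0,0,0],[0,0,0,0,0]]]' >/dev/null
python3 go.py; python3 - <<'E'
from station import manip, eyes, monitor
import cv2
t=eyes.snapshot("top")[225:325,200:360,::-1]; s=eyes.snapshot("side")[170:270,300:400,::-1]
cv2.imwrite("pics/t2.png",cv2.hconcat([cv2.resize(x,None,fx=3,fy=3,interpolation=cv2.INTER_CUBIC) for x in(t,s)]))
E
```

```text
t 3.62 lane pos [-0.0607 -0.0906  0.0165] turn -0.0009 w 0.0003 F [0.72 0.08 0.42]
```

View pics/t2.png

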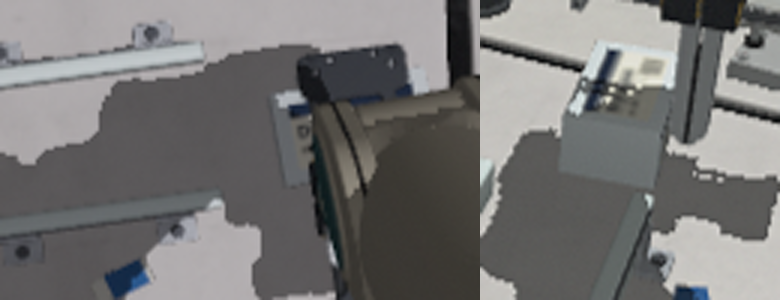

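The arm hides half the carton from above. Its front top edge is still visible at (275,95)–(290,185), and in the side panel the front corners are at (567,112) and (661,133).

```bash
cat > m2.py <<'E'
from h import *
LANE=np.array([.5098,-.0294,.115])
n3=lambda p,o:(np.array(p,float)+.5)/3-.5+np.array(o)
t=n3([(275,95),(290,185)],(200,225)); s=n3([(567-480,112),(600-480,40),(661-480,133)],(300,170))
for ob in ([("side",CL[[0,1,3]],s)],[("top",CL[[0,3]],t)],[("top",CL[[0,3]],t),("side",CL[[0,1,3]],s)]):
    c,e=fit(ob,[.5,-.13,.1]); print(rel(c,LANE).round(4),e)
E
python3 m2.py
```

```text
[-0.0168 -0.1016  0.0337] 0.5646752583400824
[-0.0169 -0.1011  0.0301] 0.424636592761746
[-0.0168 -0.1013  0.0325] 0.5162994177103118
```

```bash

python3 nudge.py '[[[0,-0.005,0,0,0],[-0.009,0,0,0,0],[0,0.005,0,0,0],[0,0.004,0,0,0],[0,0.004,0,0,0]]]' >/dev/null
python3 nudge.py '[[[0,0.004,0,0,0],[0,0.003,0,0,0],[0,0.002,0,0,0],[0,0,0,0,0],[0,0,0,0,0]]]' >/dev/null
python3 go.py -.09 -.1 .17
```

```text
t 4.55 lane pos [-0.0437 -0.0995  0.0165] turn -0.0007 w 0.0003 F [0.12 0.64 0.34]
world [ 0.432 -0.139  0.17 ] delta tool [-0.0005 -0.0461 -0.1536]
```

```bash

python3 nudge.py '[[[0,-0.015,0,0,0],[0,-0.03,0,0,0],[0,0,-0.038,0,0],[0,0,-0.038,0,0.035],[0,0,-0.038,0,0.035]]]' >/dev/null
python3 nudge.py '[[[-0.035,0,0,0,0.035],[-0.035,0.008,0,0,0.035],[-0.03,0.04,0,0,0.035],[0,0.04,0,0,0.035],[0,0,0,0,0.035]]]' >/dev/null
python3 nudge.py '[[[0,0,0,0,0.035]]]' >/dev/null
python3 go.py 0 -.19 .015;  python3 - <<'E'
from station import manip, eyes, monitor
import cv2
t=eyes.snapshot("top")[225:325,200:360,::-1]; s=eyes.snapshot("side")[170:270,300:400,::-1]
cv2.imwrite("pics/t3.png",cv2.hconcat([cv2.resize(x,None,fx=3,fy=3,interpolation=cv2.INTER_CUBIC) for x in(t,s)]))
E
```

```text
t 5.47 lane pos [-0.0061 -0.194   0.1303] turn 0.0004 w 0.0351 F [-1.01  0.43  0.02]
world [ 0.532 -0.218  0.015] delta tool [0.0039 0.0059 0.1153]
```

View pics/t3.png

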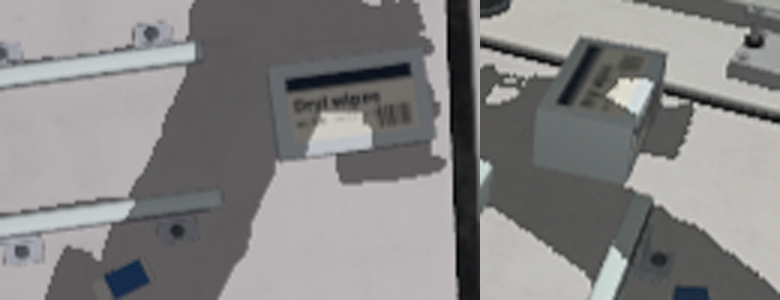

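The carton is fully visible. Its top-panel corners are (268,68), (425,48), (436,138) and (279,160), and its side-panel corners are (540,102), (583,38), (667,54) and (635,120).

```bash
cat > m3.py <<'E'
from h import *
LANE=np.array([.5098,-.0294,.115])
n3=lambda p,o:(np.array(p,float)+.5)/3-.5+np.array(o)
t=n3([(268,68),(425,48),(436,138),(279,160)],(200,225)); s=n3([(60,102),(103,38),(187,54),(155,120)],(300,170))
for ob in ([("side",CL,s)],[("top",CL,t)],[("top",CL,t),("side",CL,s)]):
    c,e=fit(ob,[.5,-.13,.1]); print(rel(c,LANE).round(4),e)
E
python3 m3.py
```

```text
[ 0.0002 -0.1043 -0.0008] 1.2247963651090785
[ 0.0001 -0.0975 -0.0044] 0.3949294989943879
[-0.0003 -0.099  -0.0024] 1.1854530087311712
```

```bash

python3 nudge.py '[[[0.004,0.003,0.038,0,0.035],[0,0.003,0.038,0,0.035],[0,0,0.028,0,0.035],[0,0,0,0,0.035],[0,0,0,0,0.035]]]' >/dev/null
python3 go.py 0 -.17 .015
```

```text
t 5.98 lane pos [-0.0042 -0.1899  0.0259] turn -0.0006 w 0.035 F [0.49 0.47 0.3 ]
world [ 0.529 -0.198  0.015] delta tool [0.0199 0.0042 0.0109]
```

```bash

python3 nudge.py '[[[0.005,0.004,0.01,0,0.035],[0.006,0,0,0,0.035],[0.005,0,0,0,0.035],[0.005,0,0,0,0.035],[0.006,0,0,0,0.035]]]' >/dev/null;python3 go.py
python3 nudge.py '[[[0.008,0,0,0,0.035],[0.008,0,0,0,0.035],[0.008,0,0,0,0.035],[0.008,0,0,0,0.035],[0.008,0,0,0,0.035]]]' >/dev/null;python3 go.py
python3 nudge.py '[[[0.008,0,0,0,0.035],[0.008,0,0,0,0.035],[0.004,0,0,0,0.035],[0,0,0,0,0.035],[0,0,0,0,0.035]]]' >/dev/null;python3 go.py
python3 - <<'E'
from station import manip, eyes, monitor
import cv2
t=eyes.snapshot("top")[225:325,200:360,::-1]; s=eyes.snapshot("side")[170:270,300:400,::-1]
cv2.imwrite("pics/t4.png",cv2.hconcat([cv2.resize(x,None,fx=3,fy=3,interpolation=cv2.INTER_CUBIC) for x in(t,s)]))
E
```

```text
t 6.4 lane pos [ 0.0024 -0.1633  0.0175] turn -0.0008 w 0.0345 F [-0.18 -0.16 -0.39]
t 6.82 lane pos [ 0.0021 -0.123   0.0166] turn -0.001 w 0.0349 F [ 0.74 -1.79  2.28]
t 7.23 lane pos [ 0.0018 -0.1028  0.0163] turn -0.0002 w 0.0347 F [-0.11  0.12  0.7 ]
```

View pics/t4.png

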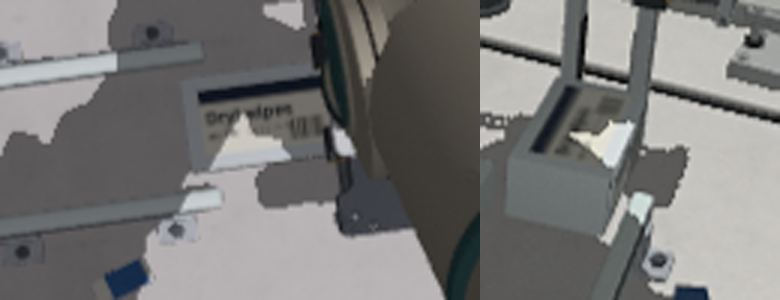

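The carton's front is now at the mouth. Its top-panel front corners are (183,83) and (195,171), and in the side panel they are (511,154) and (613,175).

```bash
cat > m4.py <<'E'
from h import *
LANE=np.array([.5098,-.0294,.115])
n3=lambda p,o:(np.array(p,float)+.5)/3-.5+np.array(o)
t=n3([(183,83),(195,171)],(200,225)); s=n3([(31,154),(82,83),(133,175)],(300,170))
for ob in ([("side",CL[[0,1,3]],s)],[("top",CL[[0,3]],t)],[("top",CL[[0,3]],t),("side",CL[[0,1,3]],s)]):
    c,e=fit(ob,[.5,-.13,.1]); print(rel(c,LANE).round(4),e)
E
python3 m4.py
```

```text
[-0.0023 -0.0391 -0.0143] 1.3237078816977976
[-0.0007 -0.0383  0.0109] 0.670530994479728
[-0.0022 -0.0386 -0.012 ] 1.1280519291140627
```

```bash

python3 nudge.py '[[[0.006,0,0,0,0.035],[0.008,0,0,0,0.035],[0.008,0,0,0,0.035],[0.008,0,0,0,0.035],[0.008,0,0,0,0.035]]]' >/dev/null;python3 go.py
python3 nudge.py '[[[0.008,0,0,0,0.035],[0.008,0,0,0,0.035],[0.008,0,0,0,0.035],[0.008,0,0,0,0.035],[0.008,0,0,0,0.035]]]' >/dev/null;python3 go.py
python3 nudge.py '[[[0.008,0,0,0,0.035],[0.008,0,0,0,0.035],[0.004,0,0,0,0.035],[0,0,0,0,0.035],[0,0,0,0,0.035]]]' >/dev/null;python3 go.py
python3 - <<'E'
from station import manip, eyes, monitor
import cv2
t=eyes.snapshot("top")[225:325,170:330,::-1]; s=eyes.snapshot("side")[190:290,270:370,::-1]
cv2.imwrite("pics/t5.png",cv2.hconcat([cv2.resize(x,None,fx=3,fy=3,interpolation=cv2.INTER_CUBIC) for x in(t,s)]))
E
```

```text
t 7.75 lane pos [ 0.002  -0.0644  0.0165] turn -0.0004 w 0.0351 F [-0.06 -0.17  0.18]
t 8.17 lane pos [ 0.0021 -0.0248  0.0165] turn -0.0009 w 0.0349 F [ 0.39 -0.66 -0.15]
t 8.58 lane pos [ 0.0021 -0.0054  0.0165] turn -0.0005 w 0.0349 F [-0.57 -0.17 -0.09]
```

View pics/t5.png

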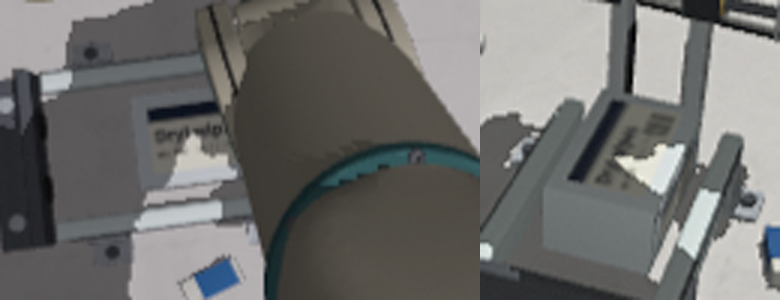

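The carton is well inside the lane with visible gaps on both sides. Its top-panel front corners are (134,97) and (145,189), and in the side panel they are (544,189) and (652,212).

```bash
sed -e 's/t=n3.*; s=n3.*/t=n3([(134,97),(145,189)],(170,225)); s=n3([(64,189),(129,95),(172,212)],(270,190))/' m4.py > m5.py; python3 m5.py
```

```text
[-0.0013  0.062  -0.0349] 1.1311193885240585
[0.0009 0.0583 0.0101] 0.2496016880864877
[-0.0008  0.0599 -0.0254] 1.0771003458019315
```

```bash

python3 nudge.py '[[[0.006,0,0,0,0.035],[0.008,0,0,0,0.035],[0.008,0,0,0,0.035],[0.008,0,0,0,0.035],[0.008,0,0,0,0.035]]]' >/dev/null;python3 go.py
python3 nudge.py '[[[0.006,0,0,0,0.035],[0.006,0,0,0,0.035],[0.005,0,0,0,0.035],[0.003,0,0,0,0.035],[0,0,0,0,0.035]]]' >/dev/null;python3 go.py
python3 nudge.py '[[[0.001,0,0,0,0.035],[0.001,0,0,0,0.035],[0,0,0,0,0.035],[0,0,0,0,0.035]]]' >/dev/null;python3 go.py
```

```text
t 9.1 lane pos [0.002  0.0336 0.0165] turn -0.0003 w 0.0348 F [-1.02  0.59 -1.04]
t 9.52 lane pos [0.0023 0.0533 0.0165] turn 0.0002 w 0.035 F [-0.29 -0.57  0.43]
t 9.85 lane pos [0.0022 0.0541 0.0165] turn -0.0016 w 0.035 F [ 0.05 -1.05  0.22]
```

```bash

python3 nudge.py '[[[0.001,0,0,0,0.035],[0.001,0,0,0,0.035],[0,0,0,0,0.035],[0,0,0,0,0.035]]]' >/dev/null;python3 go.py
python3 nudge.py '[[[0.001,0,0,0,0.035],[0,0,0,0,0.035],[0,0,0,0,0.035]]]' >/dev/null;python3 go.py
```

```text
t 10.18 lane pos [0.0022 0.0563 0.0165] turn -0.0011 w 0.0346 F [-0.7  -0.58 -0.16]
t 10.43 lane pos [0.0022 0.0575 0.0165] turn -0.0009 w 0.0349 F [-0.72 -0.17  0.37]
```

```bash

python3 nudge.py '[[[0.001,0,0,0,0.035],[0,0,0,0,0.035],[0,0,0,0,0.035]]]' >/dev/null;python3 go.py
python3 nudge.py '[[[0.001,0,0,0,0.035],[0,0,0,0,0.035],[0,0,0,0,0.035]]]' >/dev/null;python3 go.py
```

```text
t 10.68 lane pos [0.0022 0.0585 0.0165] turn -0.0009 w 0.0348 F [-0.57 -1.12 -0.52]
t 10.93 lane pos [0.0021 0.0595 0.0165] turn -0.0008 w 0.0351 F [ 0.28 -0.18 -0.41]
```

```bash

python3 nudge.py '[[[0.001,0,0,0,0.035],[0,0,0,0,0.035],[0,0,0,0,0.035]]]' >/dev/null;python3 go.py
python3 nudge.py '[[[0.001,0,0,0,0.035],[0,0,0,0,0.035],[0,0,0,0,0.035]]]' >/dev/null;python3 go.py
```

```text
t 11.18 lane pos [0.0022 0.0597 0.0165] turn -0.0014 w 0.035 F [ 0.28 -2.89  0.51]
t 11.43 lane pos [0.0021 0.0597 0.0165] turn -0.002 w 0.0355 F [ 0.67 -6.02 -0.13]
```

The force has risen to 6 N and the tool has stopped advancing at 0.0597, so the carton is against the stop pads. I'll back off and check.

```bash

python3 nudge.py '[[[-0.004,0,0,0,0.035],[-0.02,0,0,0,0.035],[-0.03,0,0,0,0.035],[-0.02,0,-0.03,0,0.035],[-0.02,0,-0.035,0,0.035]]]' >/dev/null
python3 nudge.py '[[[-0.03,0,-0.025,0,0.035],[-0.03,0,-0.025,0,0.035],[-0.03,0,-0.025,0,0.035],[-0.03,0,0,0,0.035],[0,0,0,0,0.035]]]' >/dev/null
python3 nudge.py '[[[-0.04,0,0,0,0.035],[-0.04,0,0,0,0.035],[0,0,0,0,0.035],[0,0,0,0,0.035]]]'
python3 - <<'E'
from station import manip, eyes, monitor
import cv2
t=eyes.snapshot("top")[225:325,160:320,::-1]; s=eyes.snapshot("side")[190:290,250:350,::-1]
cv2.imwrite("pics/t6.png",cv2.hconcat([cv2.resize(x,None,fx=3,fy=3,interpolation=cv2.INTER_CUBIC) for x in(t,s)]))
E
```

```text
time_s: 12.6
tcp_pos: [0.5376, -0.2622, 0.1556]
ee_rot: [-2.096, -2.339, 0.0]
force: [0.1, 0.8, -0.5]
width: 0.035
finger_force: 0.0
```

View pics/t6.png

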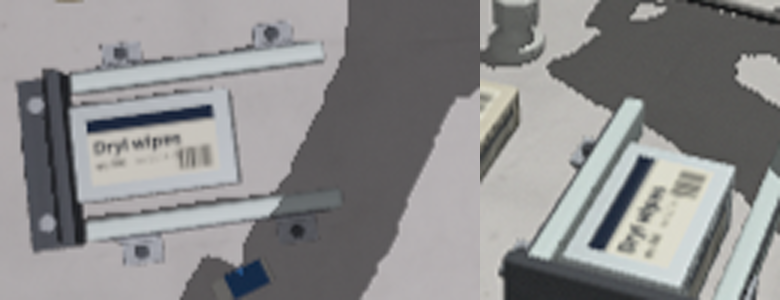

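The carton sits against the stop and between the rails, with clearance on both sides. Its corners are (72,106), (229,89), (240,182) and (83,202). I'll run a numeric check before handing in.

```bash
python3 - <<'E'
from h import *
n3=lambda p,o:(np.array(p,float)+.5)/3-.5+np.array(o)
c,e=fit([("top",CL,n3([(72,106),(229,89),(240,182),(83,202)],(160,225)))],[.5,.1,.1]); r=rel(c,np.array([.5098,-.0294,.115])); print(r,e)
if abs(r[0])<.008 and abs(r[2])<.06 and .117<r[1]<.13: print(manip.sign_off())
E
```

```text
[ 0.00034546  0.12247513 -0.00819222] 0.39638823084567043
the job is handed in; nothing more can be done
None
```

The carton is pushed square against the stop: measured 0.3 mm off the lane's centre line and 0.008 rad off square, with y at 122.5 mm. The robot is clear of everything and the job is handed in at about 12.7 s; no verdict came back.

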